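# Find the lamp key left on and release it

### The job

One lamp has been left switched on at the four-key switch box: its key is latched down, lower and firmer than the other three. With the fingertips, first tap all four keys lightly one after the other, from the robot's left to its right, without pushing any up key down or releasing the latched one, and lift off; then press the latched key fully home and let go, so that it pops up and all four keys stand level. Nothing is to be picked up, and the things standing around are to be left where they are.

Things in the scene. Friction and masses are not known exactly. Their poses are not given: they have to be found in the camera images.
- switchbox: Low grey lamp switch box screwed to the bench, 130 (x) by 210 (y) by 55 mm high, turned up to 0.35 rad about the vertical; origin at the centre of its underside, z up, -x side towards the robot, +y end on its left. Four like square keys stand in a row along y on the flat top, at x = -20 mm, y = +63, +21, -21, -63 mm (key1 to key4).
- key1: The leftmost key as the robot sees the row: a white cap, 24 by 24 mm; origin at the centre of its flat top, z up. Exactly one of the four, any of them, starts latched down, 6 mm lower than the up keys; all work alike (see key2, key3).
- key2: The second from the left key as the robot sees the row: a white cap, 24 by 24 mm; origin at the centre of its flat top, z up. Any key that is up stands 14 mm proud of the box (69 mm above the bench) and is springy: it begins to give at 1.5 N, is 3 mm down at 2.6 N, 5 mm at 3.3 N, and bottoms after 11.5 mm at 5.6 N.
- key3: The third from the left key as the robot sees the row: a white cap, 24 by 24 mm; origin at the centre of its flat top, z up. A latched key stands 8 mm proud (63 mm above the bench) and is solid up to 3.5 N; pressed to its stop 5.5 mm farther (about 8 N) its catch lets go, and it springs up when the finger is lifted.
- key4: The rightmost key as the robot sees the row: a white cap, 24 by 24 mm; origin at the centre of its flat top, z up. Built like the other three.
- beaker: Clear glass beaker, 68 mm across, 90 mm tall, standing behind the box (far side); origin at the centre of its underside. A bystander.
- bung: Black rubber bung, 24 mm across, 22 mm tall, standing on the box's top behind the keys; origin at the centre of its underside. A bystander.
- marker: Marker pen, 125 mm long, 13 mm thick, lying in front of the box (robot's side); origin under the middle of its barrel, x along it. A bystander.
- timer: White stop clock, 60 by 90 by 24 mm, lying flat off the left end of the box; origin at the centre of its underside. A bystander.
- jar: Amber glass jar, 50 mm across, 75 mm tall, off the right end of the box; origin at the centre of its underside. A bystander.
- dish: Shallow clear dish, 90 mm across, 15 mm tall, far to the left; origin at the centre of its underside. A bystander.
- rack: Blue test-tube rack, 240 by 75 by 88 mm tall, far to the right; origin at the centre of its underside. A bystander.

How it is judged:
By the outcome, as a careful person would: the job done as asked, in the order asked, and still so for the second after the job is handed in, with the robot touching nothing.
It also fails if it takes over 51 s, if anything falls off the work surface, if the arm or the gripper's body presses on something with over 40 N, if the wrist force passes 120 N, or if a joint passes its speed limit or range.

### The arm

A 6-joint arm with a two-finger parallel gripper is mounted at the origin on the work surface. World frame = base frame: x ahead of the robot, y to its left, z up, the work surface at z = 0. Lengths are in m, angles in rad, forces in N, time in s.
With the tool pointing down it reaches from about 0.325 to 0.875 m from the base axis. Payload 4.4 kg.
Tool frame: the origin (TCP) lies on the centre line of the jaws, within the pads' length; the fingertips stand 11 mm ahead of it and the grasp point (between the pads) lies 8 mm behind it (arm.tip_reach is the distance from the TCP to the fingertips, in m); z points along the fingers, y is the line along which they close (so a half turn about z gives the same grasp; the last joint's range is limited). The gripper opens to 85 mm and grips with 20 to 120 N. Pads are 22 mm wide; open, the fingers measure 114 mm over their backs; the gripper's body (76 mm by 85 mm) begins 54 mm behind the grasp point. The pads swing forward as they close: fully open they stand 13 mm farther back than shut.
Start: joints at [-0.15, 0.207, 1.542, -0, 1.393, -0.15], TCP at [0.575, -0, 0.242] pointing down, gripper open.
Joint ranges: [-2.73, 2.73], [-0.86, 2.22], [0.23, 2.46], [-1.11, 4.25], [0.08, 2.63], [-2.82, 2.82]. Speed limits (rad/s): [2.79, 2.79, 3.14, 3.14, 3.14, 3.14].

### API

Orientations are given as a unit quaternion [x, y, z, w].
In Python, from plant import arm, planner, cams, order gives the robot as it stands. Calls block until the motion is done:
- arm.goto(position, orientation): joint-space move of the TCP to a pose.
- arm.servo_line(position, frame=None, max_speed=0.15): straight line of the TCP; frame=None keeps the orientation; max_speed is the mean speed in m/s.
- arm.move_joints(angles): joint-space move.
- arm.release() and arm.close_gripper(newtons=None): open the fingers fully, or close them until they stop; newtons is the grip in N (None keeps the last).
- arm.sleep(seconds).
- planner.inverse_kinematics(position, orientation): joint angles nearest the present ones, or None.
- arm.state(): the state.
- cams.snapshot(name): name is "scene" or "side" or "wrist"; returns the picture (480x640x3 uint8, red, green, blue); there is no depth.
- cams.camera_model(name): a dict with "vfov" (degrees; the focal length in pixels is half the picture's height over the tangent of half this angle, whatever the lens; pixels are square), "cx", "cy" (the principal point, pixels), "extrinsics" (4x4, takes a point from world to camera coordinates); the wrist camera has in their place "hand_eye" (4x4, takes a point from camera to tool coordinates, whose origin is the TCP and whose axes are the flange's). Camera axes: x right, y up, looking along -z (the intrinsics and any distortion apply to the point x, -y, -z); pixel columns grow to the right and rows downward; lengths in m; the calibration is good to about 2 mm. A picture is of the moment at which its call begins: read the wrist's pose just before it. camera_model takes no time and is no camera call.
A pose or a line that the arm cannot do raises arm.IKError and nothing moves.
- order.job_done(): hands the job in; it is judged then, once.
The state is a dict: "time": time; "joint_positions": joint angles; "dq": joint speeds; "effort": joint torques, N m; "ee_pos": TCP position; "tcp_rot": TCP orientation; "ft_force": force on the tool from outside, world axes, zero at the start; "wrist_torque": the same for the moment, N m; "finger_gap": opening from 0.0 (shut) to 1.0 (fully open); "gripper_force": force on a finger pad.
Only numpy, scipy, OpenCV 4.12 (cv2) and the standard library are available. Lean on these libraries where they do the work, as an engineer would, in place of code of your own. Each camera call takes 0.05 s, during which the arm holds its last target. There are 200 camera calls.

## Working session

There is one attempt and no reset: what is moved stays moved. The work goes in short steps, each a Python script; the robot and the scene stay as the last script left them, time stands still between calls to the robot, and variables do not carry over. Pictures are saved under pics/ and viewed, at most 10 in all, crops included, and the job is handed in when it is done.

```bash
ls; mkdir -p pics; python3 - <<'E'
from plant import arm, planner, cams, order
import cv2
for n in ("scene","side","wrist"):
    m=cams.camera_model(n); print(n,m)
    cv2.imwrite(f"pics/{n}0.png",cams.snapshot(n)[:,:,::-1])
print(arm.state(),arm.tip_reach)
E
```

```text
pics
scene {'vfov': 42.17598659791498, 'cx': 317.5189449090196, 'cy': 235.2709687962924, 'extrinsics': array([[ 0.03225313,  0.99930376,  0.01875456, -0.02393137],
       [-0.77554503,  0.01318591,  0.63115453,  0.41785636],
       [ 0.6304678 , -0.03490172,  0.77543035, -1.90881441],
       [ 0.        ,  0.        ,  0.        ,  1.        ]])}
side {'vfov': 49.586740126339706, 'cx': 314.1219444173432, 'cy': 241.47871702729196, 'extrinsics': array([[ 0.90599522, -0.42291845, -0.01768201, -0.52030898],
       [ 0.30850243,  0.63113273,  0.71168654, -0.20779174],
       [-0.28982567, -0.65023954,  0.7022746 , -1.28139432],
       [ 0.        ,  0.        ,  0.        ,  1.        ]])}
wrist {'vfov': 69.91405770267764, 'cx': 318.02586785488955, 'cy': 233.40392988342026, 'hand_eye': array([[ 2.12203653e-04,  9.44035399e-01,  3.29844085e-01,
         8.60198986e-02],
       [ 9.99999684e-01, -4.53181780e-04,  6.53690838e-04,
        -1.27507581e-03],
       [ 7.66586621e-04,  3.29843842e-01, -9.44035196e-01,
        -1.31314875e-01],
       [ 0.00000000e+00,  0.00000000e+00,  0.00000000e+00,
         1.00000000e+00]])}
{'time': 0.15, 'joint_positions': array([-1.50482247e-01,  2.07266278e-01,  1.54263126e+00,  2.30134412e-05,
        1.39351753e+00, -1.50496183e-01]), 'dq': array([-0.00064997, -0.00379829, -0.0047813 ,  0.00076546,  0.00040041,
        0.0014919 ]), 'effort': array([ 5.23460058e-04, -3.83512866e+01, -2.92037880e+01, -1.78299792e-04,
        6.64118095e-03, -5.65601522e-05]), 'ee_pos': array([5.74427146e-01, 9.27419403e-05, 2.41366047e-01]), 'tcp_rot': array([ 7.07103003e-01,  7.07109972e-01, -5.31324074e-04, -7.40354203e-04]), 'ft_force': array([-0.21047998,  0.04338945,  0.50444128]), 'wrist_torque': array([-0.03774937, -0.02562812, -0.0321097 ]), 'gripper_force': 0.0, 'finger_gap': 1.0058075652539014} 0.011
```

View pics/wrist0.png

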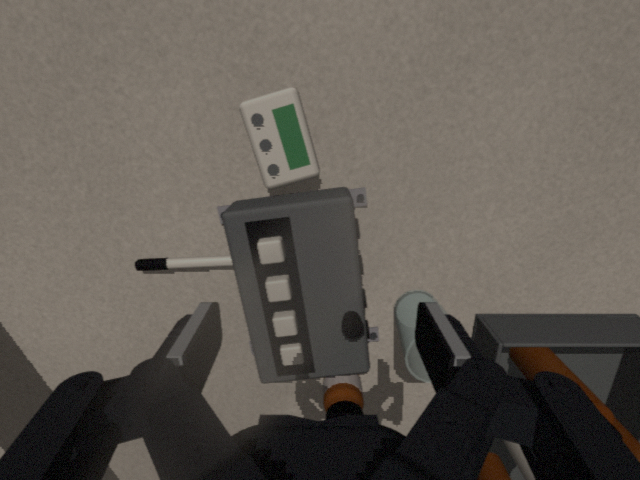

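View pics/side0.png

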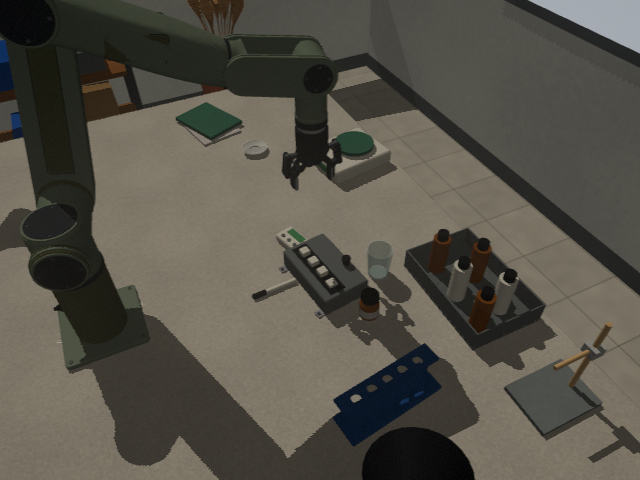

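View pics/scene0.png

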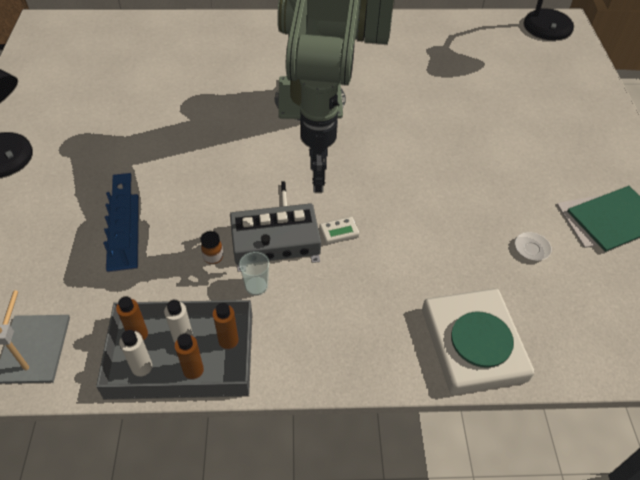

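The wrist picture shows the keys at about (271,250), (278,288), (285,323) and (291,355), top to bottom = left to right; key4 looks lower. The bung is at (352,325), the beaker behind it, and the jar at the lower right end. Next I locate the keys more exactly.

```bash
cat > h.py <<'E'
import numpy as np, cv2
from scipy.spatial.transform import Rotation as R
from plant import arm, planner, cams, order
def ray(px,st=None,name="wrist"):
    m=cams.camera_model(name); f=240/np.tan(np.radians(m["vfov"]/2))
    d=np.array([(px[0]-m["cx"])/f,-(px[1]-m["cy"])/f,-1])
    if name=="wrist":
        T=np.eye(4);T[:3,:3]=R.from_quat(st["tcp_rot"]).as_matrix();T[:3,3]=st["ee_pos"];T=T@m["hand_eye"]
    else: T=np.linalg.inv(m["extrinsics"])
    return T[:3,3],T[:3,:3]@d
def at(px,z,st=None,name="wrist"):
    o,d=ray(px,st,name); return o+d*(z-o[2])/d[2]
E
python3 - <<'E'
from h import *
st=dict(ee_pos=np.array([.574427,.0000927,.241366]),tcp_rot=[.707103,.70711,-.000531,-.00074])
P=[at(p,.069,st) for p in [(271,250),(278,288),(285,323),(291,355)]]
print(np.round(P,4), np.linalg.norm(np.diff(P,axis=0),axis=1))
print(at((291,355),.063,st))
for p in [(248,222),(265,218),(282,215),(299,215)]: print(at(p,.069,None,"scene").round(4))
for p in [(305,252),(314,261),(323,271),(333,283)]: print(at(p,.069,None,"side").round(4))
E
```

```text
[[ 0.5278 -0.0368  0.069 ]
 [ 0.5329 -0.0774  0.069 ]
 [ 0.5386 -0.1178  0.069 ]
 [ 0.5438 -0.1577  0.069 ]] [0.04094465 0.04086258 0.04020424]
[ 0.54317385 -0.16252825  0.063     ]
[ 0.5509 -0.1631  0.069 ]
[ 0.5388 -0.1224  0.069 ]
[ 0.5298 -0.0812  0.069 ]
[ 0.5305 -0.0397  0.069 ]
[ 0.5264 -0.0493  0.069 ]
[ 0.5339 -0.0887  0.069 ]
[ 0.5396 -0.1298  0.069 ]
[ 0.5445 -0.1763  0.069 ]
```

```bash
cat >> h.py <<'E'
def quat(yaw): return (R.from_euler("z",yaw)*R.from_quat([.5**.5,.5**.5,0,0])).as_quat()
E
python3 - <<'E'
from h import *
import json
arm.goto([.54,-.135,.2],quat(.13)); st=arm.state(); im=cams.snapshot("wrist")
json.dump(dict(ee_pos=list(st["ee_pos"]),tcp_rot=list(st["tcp_rot"])),open("st1.json","w"))
cv2.imwrite("pics/w1.png",im[:,:,::-1])
c=im[100:400,180:480,::-1]; cv2.imwrite("pics/w1c.png",cv2.resize(c,(600,600),interpolation=cv2.INTER_CUBIC))
print(st["time"],st["ee_pos"],st["ft_force"])
E
```

```text
0.7833 [ 0.53994087 -0.13504711  0.1998818 ] [ 0.06965935 -0.68109295 -0.35426284]
```

View pics/w1c.png

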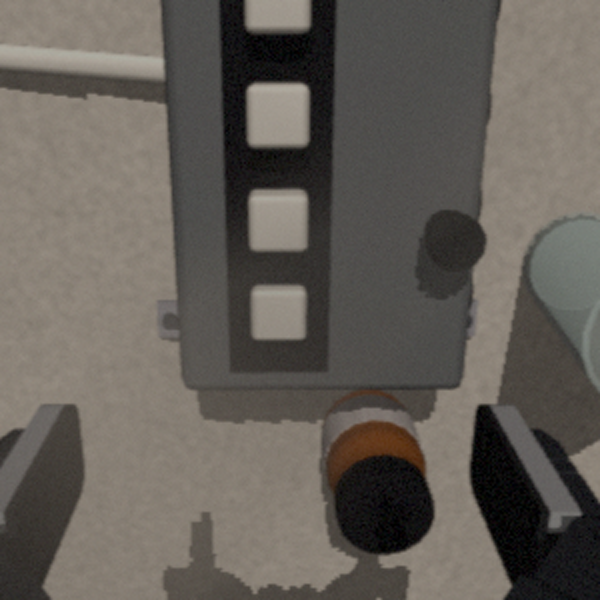

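The crop shows the keys at (278,~2), (278,115), (278,219) and (279,312). The box is almost square to the tool. The jar at (380,500) is off the right end and the bung is at (455,240).

```bash
python3 - <<'E'
from h import *
import json
st=json.load(open("st1.json")); im=cv2.imread("pics/w1.png")
g=cv2.GaussianBlur(im,(3,3),0).min(axis=2); 
m=(g>135).astype(np.uint8); m[:, :290]=0; m[:,345:]=0
n,l,s,c=cv2.connectedComponentsWithStats(m)
ks=[]
for i in range(1,n):
    if 300<s[i,4]<2500:
        r=cv2.minAreaRect(np.argwhere(l==i)[:,::-1].astype(np.float32)); print(s[i],r); ks.append(r[0])
ks=sorted(ks,key=lambda p:p[1])
for z in (.069,.063):
    P=np.array([at(p,z,st) for p in ks]); print(z,P.round(4).tolist(),np.linalg.norm(np.diff(P,axis=0),axis=1))
E
```

```text
[318   0  27  25 360] ((331.0, 12.0), (24.0, 26.0), 90.0)
[304  82  29  31 809] ((318.0, 97.0), (30.0, 28.0), 90.0)
[305 143  28  28 708] ((318.5, 156.5), (27.0, 27.0), 90.0)
[306 197  26  21 372] ((319.5671081542969, 205.54701232910156), (19.23224449157715, 24.79337501525879), 79.99201965332031)
0.069 [[0.5279, 0.0142, 0.069], [0.5261, -0.0387, 0.069], [0.5318, -0.0798, 0.069], [0.5375, -0.1173, 0.069]] [0.05293173 0.04153591 0.03791357]
0.063 [[0.5279, 0.0157, 0.063], [0.5261, -0.0384, 0.063], [0.5319, -0.0805, 0.063], [0.5377, -0.1188, 0.063]] [0.05414262 0.04248611 0.0387809 ]
```

```bash
python3 - <<'E'
from h import *
import json
st=json.load(open("st1.json")); im=cv2.imread("pics/w1.png")
g=im.min(axis=2); ks=[]; sz=[]
for r0 in (98,157,209,256):
    a,b=max(r0-24,0),r0+24
    w=g[a:b,297:342]; t,m=cv2.threshold(w,0,255,cv2.THRESH_OTSU)
    n,l,s,c=cv2.connectedComponentsWithStats(m); i=1+np.argmax(s[1:,4])
    r=cv2.minAreaRect(np.argwhere(l==i)[:,::-1].astype(np.float32)); ks.append(np.array(r[0])+[297,a]); print(t,s[i],r[1:],ks[-1])
for z in (.069,.063):
    P=np.array([at(p,z,st) for p in ks]); print(z,P.round(4).tolist(),np.linalg.norm(np.diff(P,axis=0),axis=1))
E
```

```text
79.0 [   5    7   33   35 1094] ((34.0, 32.0), 90.0) [318.  98.]
78.0 [  6   8  32  33 990] ((32.0, 31.0), 90.0) [318.5 157. ]
85.0 [  7  10  30  31 879] ((30.0, 29.0), 90.0) [318.5 210. ]
89.0 [  8  10  28  28 722] ((27.0, 27.0), 90.0) [318.5 255.5]
0.069 [[0.5262, -0.0393, 0.069], [0.5319, -0.0802, 0.069], [0.5372, -0.121, 0.069], [0.5422, -0.1596, 0.069]] [0.04124304 0.04115909 0.03894654]
0.063 [[0.5262, -0.0391, 0.063], [0.532, -0.0809, 0.063], [0.5374, -0.1226, 0.063], [0.5425, -0.1621, 0.063]] [0.04218654 0.04210067 0.03983751]
```

Key4 fits the latched height. I'll shut the fingers and tap key1, watching the force.

```bash
cat >> h.py <<'E'
YAW=.133; C=np.array([.5345,-.1012]); U=np.array([-np.sin(YAW),np.cos(YAW)])
key=lambda i: C+U*[.063,.021,-.021,-.063][i-1]
def fz(n=4):
    v=[]
    for _ in range(n): arm.sleep(.02); v.append(arm.state()["ft_force"][2])
    return np.mean(v),np.std(v)
def tap(i,z0,zmin,th=1.0,dz=.0005):
    p=key(i); arm.servo_line([*p,.096],quat(YAW)); arm.servo_line([*p,z0]); arm.sleep(.15)
    b,s=fz(8); z=z0; log=[]; hit=False
    while z-dz>=zmin-1e-9:
        z-=dz; arm.servo_line([*p,z],max_speed=.02); f,_=fz(); log.append((round(z*1e3,2),round(f-b,2)))
        if f-b>th: hit=True; break
    e=arm.state(); arm.servo_line([*p,.096])
    print(i,"base",round(b,2),round(s,2),log,"ee",e["ee_pos"].round(4),"t",arm.state()["time"]); return hit
E
python3 - <<'E'
from h import *
arm.close_gripper(20)
arm.goto([*key(1),.12],quat(YAW))
print(arm.state()["finger_gap"],arm.state()["time"])
cv2.imwrite("pics/s1.png",cams.snapshot("wrist")[:,:,::-1])
print(tap(1,.0825,.0785))
E
```

```text
-0.002360551704520024 2.1667
1 base -0.09 0.23 [(82.0, np.float64(0.41)), (81.5, np.float64(0.23)), (81.0, np.float64(-0.28)), (80.5, np.float64(0.47)), (80.0, np.float64(1.02))] ee [ 0.5263 -0.0388  0.0801] t 4.9
True
```

View pics/s1.png

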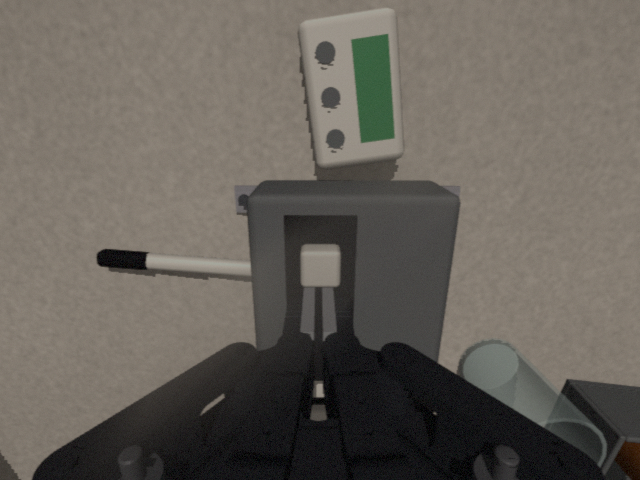

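The closed fingers sit squarely over key1, but 1.0 N is close to the noise. I'll repeat key1 with more averaging and a clearer threshold before moving on.

```bash
sed -i 's/def fz(n=4)/def fz(n=10)/; s/fz(8)/fz(15)/' h.py; python3 - <<'E'
from h import *
print(tap(1,.0815,.0785,th=1.3))
E
```

```text
1 base 0.02 0.54 [(81.0, np.float64(-0.05)), (80.5, np.float64(-0.03)), (80.0, np.float64(0.47)), (79.5, np.float64(1.43))] ee [ 0.5263 -0.0388  0.0796] t 7.725
True
```

```bash
python3 - <<'E'
from h import *
if tap(2,.0815,.0785,th=1.2) and tap(3,.0815,.0785,th=1.2): print(tap(4,.0815,.0725,th=1.2))
E
```

```text
2 base -0.07 0.34 [(81.0, np.float64(-0.05)), (80.5, np.float64(-0.27)), (80.0, np.float64(0.95)), (79.5, np.float64(1.57))] ee [ 0.5318 -0.0804  0.0796] t 10.7333
3 base 0.19 0.56 [(81.0, np.float64(-0.18)), (80.5, np.float64(-0.1)), (80.0, np.float64(0.53)), (79.5, np.float64(1.25))] ee [ 0.5374 -0.122   0.0796] t 13.7417
4 base -0.13 0.57 [(81.0, np.float64(0.2)), (80.5, np.float64(0.22)), (80.0, np.float64(-0.0)), (79.5, np.float64(-0.16)), (79.0, np.float64(0.06)), (78.5, np.float64(0.08)), (78.0, np.float64(0.03)), (77.5, np.float64(0.34)), (77.0, np.float64(0.06)), (76.5, np.float64(0.19)), (76.0, np.float64(0.18)), (75.5, np.float64(0.41)), (75.0, np.float64(0.31)), (74.5, np.float64(0.49)), (74.0, np.float64(1.81))] ee [ 0.543  -0.1637  0.0742] t 21.375
True
```

Key4 is the latched one, with contact 6 mm lower. Now I press it home.

```bash
python3 - <<'E'
from h import *
p=key(4); arm.servo_line([*p,.078],quat(YAW)); b,_=fz(); z=.0705; log=[]
arm.servo_line([*p,z],max_speed=.02)
while z>.0655:
    f=fz(5)[0]-b; log.append((round(z*1e3,1),round(f,1),arm.state()["ee_pos"][2].round(4)))
    if f>11: break
    z-=.0005; arm.servo_line([*p,z],max_speed=.02)
arm.sleep(.2); print(log)
arm.servo_line([*p,.1],max_speed=.08)
arm.goto([.54,-.135,.2],quat(.13)); arm.release()
im=cams.snapshot("wrist"); cv2.imwrite("pics/w2.png",im[:,:,::-1])
cv2.imwrite("pics/w2c.png",cv2.resize(im[70:370,180:480,::-1],(600,600),interpolation=cv2.INTER_CUBIC))
print(arm.state()["time"])
st=arm.state(); g=im.min(axis=2); P=[]
for r0 in (98,157,209,256):
    a=r0-24; t,m=cv2.threshold(g[a:r0+24,297:342],0,255,cv2.THRESH_OTSU)
    n,l,s,c=cv2.connectedComponentsWithStats(m); i=1+np.argmax(s[1:,4])
    r=cv2.minAreaRect(np.argwhere(l==i)[:,::-1].astype(np.float32)); k=np.array(r[0])+[297,a]; P.append(at(k,.069,st)); print(s[i],k)
print(np.linalg.norm(np.diff(P,axis=0),axis=1))
E
```

```text
[(70.5, np.float64(4.9), np.float64(0.0714)), (70.0, np.float64(5.4), np.float64(0.0709)), (69.5, np.float64(6.8), np.float64(0.0707)), (69.0, np.float64(6.2), np.float64(0.0701)), (68.5, np.float64(6.3), np.float64(0.0695)), (68.0, np.float64(8.2), np.float64(0.0693)), (67.5, np.float64(6.5), np.float64(0.0686)), (67.0, np.float64(8.9), np.float64(0.0686)), (66.5, np.float64(11.7), np.float64(0.0685))]
27.1833
[   5    7   34   34 1087] [318.5  97.5]
[  6   8  32  32 985] [318.5 156.5]
[  7   9  30  32 875] [318.5 209.5]
[  8  11  28  30 815] [318.5 257.5]
[0.04122626 0.04115461 0.04119942]
```

View pics/w2c.png

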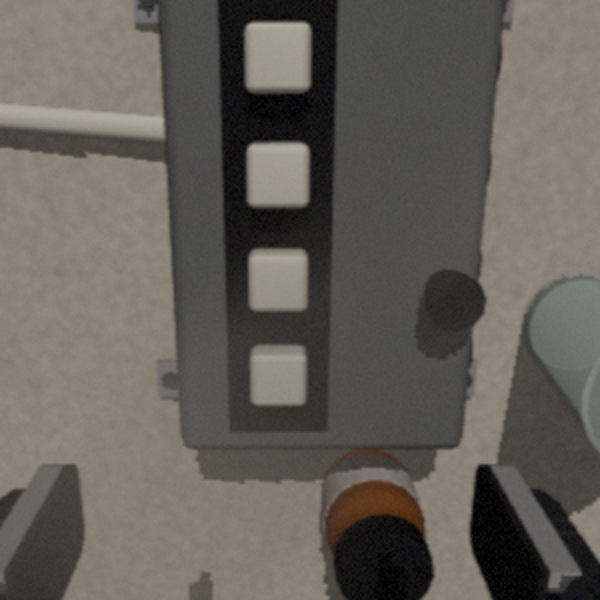

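The crop shows the four keys at (278,57), (278,174), (278,280) and (278,375). Their spacing is now even at 41.2 mm each, so key4 has popped up. The bung, jar, beaker and marker have not moved.

```bash
python3 -c "
from plant import order; print(order.job_done())"
```

```text
the job is handed in; nothing more can be done
None
```

I tapped all four keys left to right (key1 twice, because the first contact was too faint to be sure of), then pressed the latched key, key4, home; it popped up, all four keys look level in the last wrist picture, the bystanders in view hadn't moved, and I handed the job in at about 27 s.

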